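# Fire a spring impact tester at a clamped plaque

### The arm

A 6-joint arm with a two-finger parallel gripper is mounted at the origin on a cart in front of the work surface, level with it; the furniture and walls round the work are solid. World frame = base frame: x ahead of the robot, y to its left, z up, the work surface at z = 0. Lengths are in m, angles in rad, forces in N, time in s.
With the tool pointing down it reaches from about 0.25 to 0.775 m from the base axis. Payload 4 kg.
Tool frame: the origin (TCP) lies at the very end of the fingers, on their centre line; the grasp point (between the pads) lies 19 mm behind it (robot.hold_point_z is the distance from the TCP to the grasp point, in m); z points along the fingers, y is the line along which they close (so a half turn about z gives the same grasp; the last joint's range is limited). The gripper opens to 94 mm and grips with 3 to 60 N. Pads are 16 mm wide; open, the fingers measure 119 mm over their backs; the gripper's body (75 mm by 177 mm) begins 78 mm behind the grasp point.
Start: joints at [-1.321, 0.087, 1.371, -0, 1.684, -0.103], TCP at [0.19, -0.516, 0.206] pointing down, gripper open.
Joint ranges: [-3.1, 3.1], [-0.76, 2.03], [0.27, 2.55], [-1.08, 4.22], [0.17, 2.65], [-2.57, 2.57]. Speed limits (rad/s): [2.79, 2.79, 3.14, 3.14, 3.14, 3.14].

### API

Orientations are given as [roll, pitch, yaw] about the fixed x, y, z axes, in that order (R = Rz(yaw) Ry(pitch) Rx(roll)).
In Python, from bench import robot gives the robot as it stands.
- The arm moves only by the tool carry_out, never from a script. Its argument "steps" is a list of rows, each a list of 3 entries, a list of its own where there are three numbers: the shift along the tool's x, y, z in m, then the turn about the tool's z in units of 10 degrees (1.0 is 10 degrees), then the closure, from -1 (fully open) to 1 (shut). In form: [[[tx, ty, tz], roll, jaw], ...]. A call has 1 to 10 rows; each row is the pose to reach, as a shift and turn from the pose commanded when the call began, along the tool's axes at that moment; what a row does not reach only later rows make up. A row lasts 1/8 s, in which the tool goes at most 62.5 mm and 10.7 degrees, less where a joint would pass 70% of its speed; a pose out of reach is approached as far as the arm can. A call with a gripper value outside its range is refused whole. The fingers move at their own pace and stop on an object; the grip force is fixed at half the most. Time passes only in rows, so rows that repeat a pose let the fingers close. It gives the time, the measured TCP pose, the force, the opening and the grip force at its end, in the units of the state.
- robot.get_obs(): the state, without advancing time (a new reading comes with each control period).
- robot.snapshot(name): name is "side" or "top"; returns a dict with "image" (384x512x3 uint8, red, green, blue), "z_map" (384x512 float32, m along the optical axis (not along the pixel's ray), 0 where there is no reading), "mtx" (3x3 intrinsics, pixels), "D" ([k1, k2, p1, p2, k3] as OpenCV has them; the pictures are not rectified), "R" (3x3) and "t" (3): a world point X has camera coordinates R X + t. Camera axes: x right, y down, z forward; pixel columns grow to the right and rows downward; lengths in m; the calibration is good to about 2 mm. A picture is of the moment at which its call begins.
- robot.close_job(): hands the job in; it is judged then, once.
The state is a dict: "time": time; "joint_positions": joint angles; "qvel": joint speeds; "joint_torque": joint torques, N m; "tool_pos": TCP position; "ee_rot": TCP orientation; "wrist_force": force on the tool from outside, world axes, zero at the start; "wrist_torque": the same for the moment, N m; "width": finger opening in m; "finger_force": force on a finger pad.
Only numpy, scipy, OpenCV 4.12 (cv2) and the standard library are available. Lean on these libraries where they do the work, as an engineer would, in place of code of your own. Each camera call takes 0.05 s, during which the arm holds its last target. There are 200 camera calls.

### The job

Make one shot with the spring impact tester on the bench. First push its specimen drawer fully in until the push-push catch holds it; then draw the striker back by its cross-handle, along its leaning axis, until the sear holds it by itself - the draw comes up solid against a rubber buffer just past the catch, so stop there and do not heave - and let go. Trip the sear by pressing its thumb lever down so that the striker fires and leaves its reading on the drag pointer, then push the drawer in once more so that its catch lets it spring fully out, without touching the pointer, tipping the dropper bottles or shoving the things around the tester.

Things in the scene. Friction and masses are not known exactly. Their poses are not given: they have to be found in the camera images.
- tester: spring impact tester, fixed on the bench: grey cast base 160 x 186 mm with a leaning aluminium frame, about 300 mm high. Origin on the bench; z up, x from the operator's side to the back, y to the left, where the drawer comes out. The striker's axis leans 0.46 rad (26 degrees) from vertical towards the operator (-x), in the tester's x-z plane
- deck (a point): on the striker's axis at the upper face of the deck, an aluminium plate square to that axis. Its axes hold for all of the tester's moving parts: z up along the leaning striker axis, y the tester's y (left), x up the slope. The plate reaches 48 mm down and 82 mm up the slope and 42 mm to either side
- hoop (a point): top middle of the steel carrying hoop, a 9 mm bar with a 16 mm rubber sleeve, 68 mm wide in y, that rises 80 mm along the axis from the deck's rear edge, 72 mm up the slope from the axis. It stands over the cross-handle, so the handle cannot be reached from straight above: come in along the leaning axis
- striker: the striker: steel hammer head, rod and black cross-handle, sliding along the leaning axis; its origin is not on the handle, use handle
- handle (a point): middle of the striker's black cross-handle, a bar 76 mm long (y), 16 mm wide (x), 20 mm deep (z, the way it is drawn), axes as deck; moves with the striker. At rest the deck lies 34 mm under this point, the sear's tip 20 mm under it, within 6 mm of the bar's mid-plane in x
- draw (a joint): striker's draw, m: 0 free, grows as the handle is pulled along +z of deck; -0.014 at the plaque. The spring pulls back 0.26 N per mm (0 at rest), 1 to 4 N more where the collar passes the sear. The sear catches somewhere between 0.042 and 0.056 (set by a hidden collar); a rubber buffer stops the draw 5 mm past the catch, giving 0.2 mm per N. Let go short of the catch, it springs back
- buffer: rubber buffer ring inside the top of the spring housing, which stops the draw; it gives 0.2 mm per N, 4 mm in all; not to be pressed with more than 45 N
- trip_pad (a point): middle of the upper face of the sear's steel thumb pad, 24 (x) x 30 (y) x 6 mm, at the end of the lever that sticks out over the deck's right edge, 86 mm right (-y) of the striker's axis and 11 mm above the deck's upper face; press it along -z of deck. It moves 16 mm down in all
- sear_lever (a joint): sear lever, rad: 0 up (sprung), 0.24 fully pressed; it lets a cocked striker go at about 0.18 (12 mm at the pad) and needs about 4 N at the pad; springs back up when released
- drawer: the specimen drawer, steel tray with a white plaque 48 x 52 x 12 mm clamped in it, sliding along the tester's y under the striker; use drawer_front
- drawer_front (a point): middle of the outer face of the drawer's black front plate, 70 mm (x) by 36 mm (z), 7 mm thick, axes as deck; moves with the drawer. The face looks to +y: push it along -y. Pushed in, it lies 95 mm left of the striker's axis, well outside the deck
- drawer_in (a joint): how far the drawer is in, m: 0 fully out, 0.048 solid end stop, 0.0365 held by its catch. A spring pushes it out with under 2 N (out) to 3 N (in). Pushed to the end stop and released it stays held at 0.0365; pushed to the end stop again and released it comes out to 0, damped, within a second or so. Stopping over 1 mm short of the end stop may miss the catch
- rider: brass block of the drag pointer in front of the spring housing; the striker's arm carries it down; do not touch it
- pointer (a joint): how far the drag pointer has been carried down, m: 0 at the start; a proper shot leaves it at about 0.010; it stays where it was left
- dropper_1: brown dropper bottle with red rubber bulb, 36 mm across, 97 mm high; bystander; origin at the centre of its underside, z up
- dropper_2: clear-white dropper bottle with red rubber bulb, 36 mm across, 97 mm high; bystander; origin at the centre of its underside, z up
- crucible: white porcelain crucible, 44 mm across, 32 mm high; bystander; origin at the centre of its underside, z up
- tape_roll: roll of cream cloth tape lying flat, 68 mm across, 24 mm high; bystander; origin at the centre of its underside, z up
- stopwatch: black stopwatch lying flat at the left front of the tester, 73 x 62 x 18 mm; bystander; origin at the centre of its underside, z up
- petri_dish: petri dish right of the tester, 67 mm across, 16 mm high; bystander; origin at the centre of its underside, z up

How it is judged:
By the outcome, as a careful person would: the job done as asked, in the order asked, and still so for the second after the job is handed in, with the robot touching nothing.
It also fails if it takes over 69 s, if anything falls off the work surface, if the arm or the gripper's body presses on something with over 40 N, if the wrist force passes 120 N, or if a joint passes its speed limit or range.

## Working session

There is one attempt and no reset: what is moved stays moved. The work goes in short steps, Python scripts to look and compute and a tool call to move; the robot and the scene stay as the last step left them, time stands still between calls to the robot, and variables do not carry over. Pictures are saved under pics/ and viewed, at most 10 in all, crops included, and the job is handed in when it is done.

Besides the shell and the picture viewer there is one more tool, called by a JSON object that holds its "fn" and its "kwargs". carry_out: Moves the arm, as the interface text tells. Its arguments: {"type":"object","properties":{"steps":{"type":"array","items":{"type":"array"}}},"required":["steps"]}

```bash
ls; mkdir -p pics
cat > h.py <<'E'
import numpy as np, cv2
from bench import robot
def snap(n,f):
    s=robot.snapshot(n); cv2.imwrite(f'pics/{f}.png',cv2.cvtColor(s['image'],cv2.COLOR_RGB2BGR)); np.savez(f'pics/{f}.npz',**s); return s
def cloud(s):
    z=s['z_map'];h,w=z.shape
    u,v=np.meshgrid(np.arange(w),np.arange(h))
    p=cv2.undistortPoints(np.stack([u,v],-1).reshape(-1,1,2).astype(np.float64),s['mtx'],s['D']).reshape(h,w,2)
    c=np.dstack([p*z[...,None],z])
    X=(c-s['t'])@s['R']; X[z==0]=np.nan
    return X
def proj(s,P):
    return cv2.projectPoints(np.atleast_2d(P).astype(float),cv2.Rodrigues(s['R'])[0],s['t'],s['mtx'],s['D'])[0].reshape(-1,2)
E
python3 - <<'E'
from h import *
a=snap('side','s0');b=snap('top','t0')
im=np.hstack([cv2.imread('pics/s0.png'),cv2.imread('pics/t0.png')])
cv2.imwrite('pics/both.png',cv2.resize(im,(800,300)))
for s in (a,b): print(s['R'].T@-s['t'])
print(robot.get_obs())
E
```

```text
pics
[0.32004439 0.54767889 0.89639246]
[ 0.37783362 -0.22991751  1.11010214]
{'time': 0.1, 'joint_positions': array([-1.32109984e+00,  8.78600243e-02,  1.37206206e+00, -9.67748876e-06,
        1.68356152e+00, -1.03081546e-01]), 'qvel': array([-0.00084509, -0.00092432, -0.00480867, -0.00011469,  0.00060363,
        0.00169338]), 'joint_torque': array([ 1.36649600e-03, -3.41253090e+01, -3.03301191e+01,  7.19387317e-02,
        3.04108439e-02, -1.02081799e-04]), 'tool_pos': array([ 0.18991382, -0.51567136,  0.20445354]), 'ee_rot': array([-3.13971075e+00, -1.85009804e-04,  3.52776779e-01]), 'wrist_force': array([ 0.48602414, -0.41608042, -0.07515158]), 'wrist_torque': array([-0.01452906,  0.00764214,  0.0373736 ]), 'finger_force': 0.0, 'width': 0.09389804861869007}
```

View pics/s0.png

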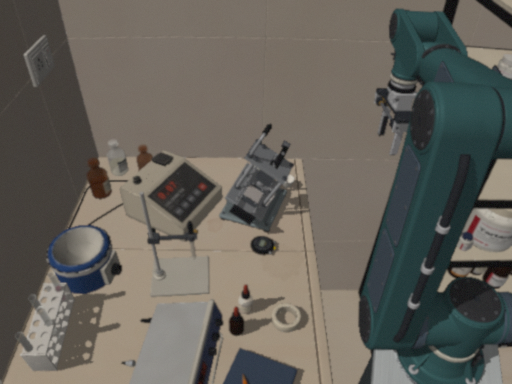

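View pics/t0.png

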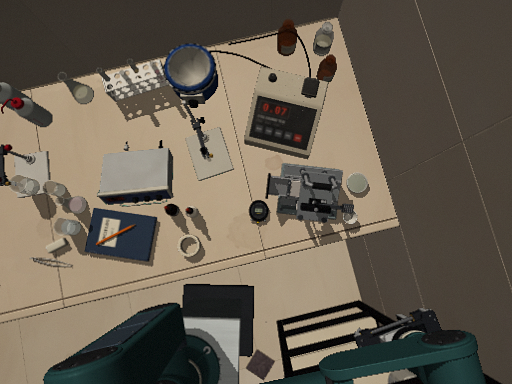

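The tester is at about (310,195) in the top view and (262,185) in the side view. I'll zoom in on it next.

Run:
```python
from h import *
b=dict(np.load('pics/t0.npz'));a=dict(np.load('pics/s0.npz'))
cb=cv2.resize(cv2.imread('pics/t0.png')[150:235,240:380],None,fx=5.7,fy=5.7,interpolation=cv2.INTER_CUBIC)
cv2.imwrite('pics/tc.png',cb)
ca=cv2.resize(cv2.imread('pics/s0.png')[115:265,210:320],None,fx=4,fy=4,interpolation=cv2.INTER_CUBIC)
cv2.imwrite('pics/sc.png',ca)
X=cloud(b)
print('top grid')
for v in range(158,230,5): print(v,' '.join('%d,%d,%d'%tuple(np.nan_to_num(X[v,u])*1000) for u in range(262,372,8)))
```

```text
top grid
158 653,-214,0 653,-240,0 654,-266,1 655,-292,-1 655,-317,1 656,-344,-2 657,-369,-1 657,-395,-2 657,-420,0 658,-446,1 659,-472,-1 659,-498,0 659,-523,2 661,-550,-1
163 637,-215,-2 637,-241,-1 638,-266,-1 634,-291,17 639,-318,0 639,-343,1 640,-369,-2 641,-395,-3 640,-420,1 641,-446,0 643,-473,-3 643,-498,-1 644,-524,-3 644,-549,0
168 620,-215,-1 619,-241,4 621,-267,0 602,-287,88 602,-311,92 601,-333,98 603,-357,93 603,-381,93 620,-417,19 625,-446,-1 625,-471,2 626,-497,0 627,-523,-1 627,-549,0
173 603,-216,3 604,-241,-1 604,-267,1 588,-288,83 588,-311,86 561,-321,221 561,-341,222 562,-362,217 588,-404,96 590,-428,91 590,-452,91 611,-498,-3 608,-519,12 611,-548,0
178 587,-216,1 572,-241,83 571,-264,92 571,-287,92 573,-311,86 549,-322,213 549,-342,218 549,-362,219 550,-383,216 548,-402,227 593,-472,-1 591,-493,15 591,-518,15 592,-544,14
183 571,-216,0 558,-241,77 558,-265,80 559,-289,76 557,-311,95 537,-322,210 523,-333,292 522,-351,295 538,-384,209 528,-394,267 577,-471,0 574,-492,19 575,-517,18 575,-542,18
188 554,-217,4 545,-241,67 544,-265,73 545,-289,74 543,-312,86 525,-32
[... 762 characters left out ...]
5 476,-448,198 498,-521,0 498,-545,4
213 474,-219,15 476,-244,0 477,-269,-3 475,-293,21 476,-318,19 462,-327,173 463,-348,174 463,-369,174 0,0,0 478,-442,19 481,-471,-1 480,-493,11 482,-521,0 483,-546,-1
218 458,-219,13 460,-244,0 460,-269,0 461,-295,0 462,-320,0 449,-327,170 450,-349,164 450,-370,169 451,-391,170 463,-441,19 465,-471,0 466,-496,0 466,-521,-1 467,-546,0
223 444,-219,-2 444,-245,1 445,-270,2 445,-295,0 446,-320,2 447,-345,-1 447,-370,-1 448,-395,-1 448,-420,0 449,-445,1 449,-470,1 448,-488,29 451,-521,-2 451,-545,1
228 428,-220,0 428,-245,2 429,-270,1 430,-295,0 430,-320,-3 431,-346,-4 432,-370,-2 432,-395,0 433,-420,0 433,-445,0 434,-471,-1 435,-496,-4 435,-521,-1 435,-545,0
```

View pics/tc.png

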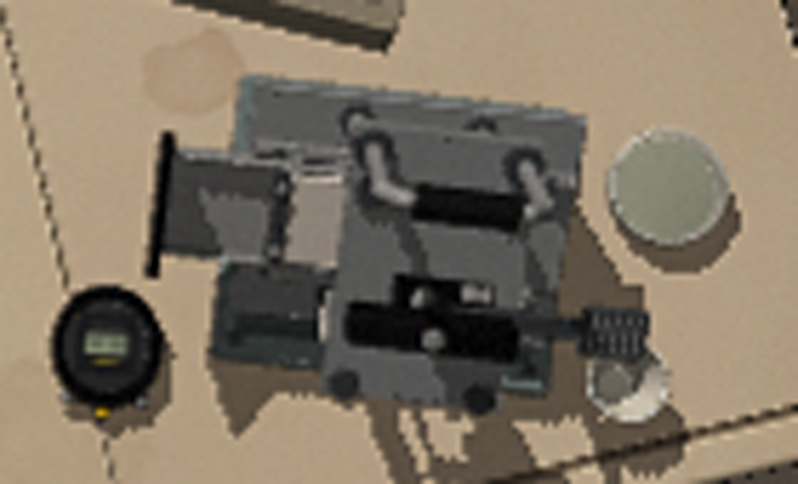

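View pics/sc.png

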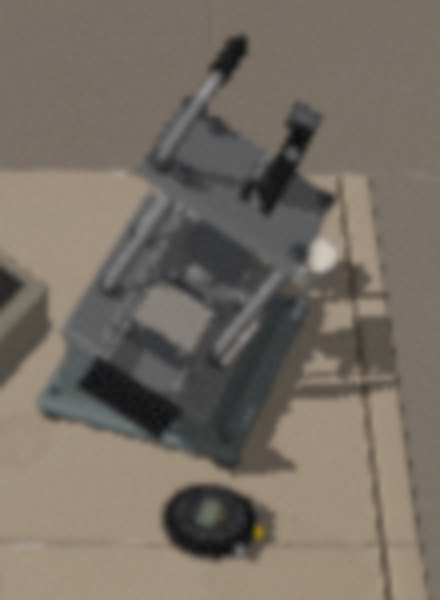

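```bash
cat >> h.py <<'E'
def frame(yaw,th=0.46):
    c,s=np.cos(yaw),np.sin(yaw)
    Rz=np.array([[c,-s,0],[s,c,0],[0,0,1]])
    Ry=np.array([[np.cos(th),0,-np.sin(th)],[0,1,0],[np.sin(th),0,np.cos(th)]])
    return Rz@Ry   # columns x,y,z of deck
E
python3 - <<'E'
from h import *
for f in ('t0','s0'):
    s=dict(np.load(f'pics/{f}.npz')); X=cloud(s); P=X.reshape(-1,3); P=P[~np.isnan(P[:,0])]
    P=P[(P[:,0]>.42)&(P[:,0]<.63)&(P[:,1]>-.48)&(P[:,1]<-.22)&(P[:,2]>.02)&(P[:,2]<.32)]
    # deck plane ransac
    rng=np.random.default_rng(0);best=0
    Q=P[(P[:,2]>.14)]
    for _ in range(800):
        a=Q[rng.choice(len(Q),3,0)];n=np.cross(a[1]-a[0],a[2]-a[0]);L=np.linalg.norm(n)
        if L<1e-5: continue
        n/=L; n*=np.sign(n[2]); k=abs((Q-a[0])@n)<.003
        if abs(n[2]-np.cos(.46))<.06 and k.sum()>best: best=k.sum();K=k
    D=Q[K];n=np.linalg.svd(D-D.mean(0))[2][2];n*=np.sign(n[2])
    print(f,'deck n',n,'tilt',np.arccos(n[2]),'yaw',np.arctan2(-n[1],-n[0]),best, D.mean(0))
    r=cv2.minAreaRect(((D-D.mean(0))@frame(np.arctan2(-n[1],-n[0]))[:,:2]*1000).astype(np.float32));print(r)
    h=(Q-D.mean(0))@n
    H=Q[(h>.035)&(h<.055)&(Q[:,0]<.50)]
    _,_,V=np.linalg.svd(H-H.mean(0));print('handle',len(H),H.mean(0),V[0],H.min(0),H.max(0), 'h',np.median((H-D.mean(0))@n))
    # drawer front: leftmost pts
    F=P[(P[:,1]>-.30)&(P[:,2]>.03)]
    i=F[:,1]>np.percentile(F[:,1],99)-.012
    F=F[i];print('front',len(F),F.mean(0),F.min(0),F.max(0)); 
    V=np.linalg.svd(F-F.mean(0))[2];print(V)
E
```

```text
t0 deck n [-0.44096243  0.04163864  0.89655918] tilt 0.4588573789988594 yaw -0.09414756684850652 858 [ 0.50541745 -0.35599059  0.19441979]
((-2.325347900390625, -2.4809913635253906), (131.60484313964844, 84.35546875), 0.24422509968280792)
handle 204 [ 0.47064221 -0.35458171  0.2250771 ] [-0.09265324 -0.99569784 -0.00109474] [ 0.45995565 -0.39280981  0.2186328 ] [ 0.48151716 -0.31696313  0.23117977] h 0.043168895200377394
front 95 [ 0.54701304 -0.2358445   0.0925956 ] [ 0.51179594 -0.24220697  0.06374526] [ 0.58608628 -0.22767598  0.11826054]
[[-0.83984569  0.02806994 -0.54209897]
 [-0.52256266  0.22850041  0.82141088]
 [-0.14692679 -0.97313907  0.17723678]]
s0 deck n [-0.4351858   0.05131266  0.89887726] tilt 0.45359574609587777 yaw -0.11736786919557388 671 [ 0.50159369 -0.35178113  0.19211261]
((1.9863128662109375, -4.980556488037109), (131.24365234375, 90.3809814453125), 1.8227459192276)
handle 117 [ 0.46999767 -0.34909189  0.22452165] [-0.10139277 -0.99428048  0.03355346] [ 0.45918414 -0.39453411  0.21506957] [ 0.48160519 -0.31462586  0.23052947] h 0.0432541029566625
front 248 [ 0.54849441 -0.23103035  0.0889927 ] [ 0.51221895 -0.23819757  0.05487884] [ 0.58575113 -0.2249129   0.11631995]
[[-0.89182992  0.08397997 -0.44450732]
 [ 0.44558836 -0.00643616 -0.89521483]
 [-0.07804104 -0.99644666 -0.03168054]]
```

Since moves can't tilt the tool, it stays vertical. The handle therefore has to be gripped on its bar ends (jaws along y, keeping the body clear of the hoop) and moved along the leaning axis. The drawer and pad get pushed with closed fingers and the jaw axis along the tester's x.

```bash
cat >> h.py <<'E'
PSI=-0.095; F=frame(PSI); HANDLE=np.array([.475,-.355,.216]); DECK=HANDLE-.034*F[:,2]
def loc(p): return (np.asarray(p)-DECK)@F
def wor(l): return DECK+F@np.asarray(l)
def to(target,yaw=None):
    from scipy.spatial.transform import Rotation as R
    o=robot.get_obs(); M=R.from_euler('xyz',o['ee_rot']).as_matrix()
    s=M.T@(np.asarray(target)-o['tool_pos'])
    print('tcp',o['tool_pos'].round(4),'rpy',o['ee_rot'].round(3),'shift mm',(s*1000).round(1), 'turn10', None if yaw is None else round(-np.degrees((yaw-o['ee_rot'][2]))/10,2))
E
python3 - <<'E'
from h import *
print('deck',DECK,'pad',wor([0,-.086,.011]),'hoop',wor([.072,0,.08]))
for f in ('t0','s0'):
    X=cloud(dict(np.load(f'pics/{f}.npz'))).reshape(-1,3);X=X[~np.isnan(X[:,0])];L=loc(X)*1000
    m=(abs(L[:,0])<100)&(abs(L[:,1])<110)&(L[:,2]>-5)&(L[:,2]<120)&(X[:,2]>.1)
    A=L[m];g={}
    for p in A: g.setdefault((int(p[0]//12),int(p[1]//12)),[]).append(p[2])
    print(f,'rows x:-60.. cols y -108..')
    for i in range(-5,8): print(i*12,[round(float(np.max(g[(i,j)]))) if (i,j) in g else '.' for j in range(-9,5)])
    m=(abs(L[:,2]+109)<14)&(abs(L[:,0])<30)&(L[:,1]>115)&(L[:,1]<150)
    print('front y pct',np.percentile(L[m,1],[5,50,95]),m.sum())
    m=(abs(L[:,0])<14)&(L[:,1]<-72)&(L[:,1]>-106)&(L[:,2]>0)&(L[:,2]<22); print('pad',L[m].mean(0),L[m].min(0),L[m].max(0))
to(wor([0,.160,-.109]),1.476)
E
```

```text
deck [ 0.49002617 -0.3564318   0.18553422] pad [ 0.47700705 -0.44158078  0.19539079] hoop [ 0.51889534 -0.35918265  0.28918268]
t0 rows x:-60.. cols y -108..
-60 ['.', '.', '.', '.', '.', '.', 8, 3, 1, 3, 1, 8, 3, '.']
-48 ['.', '.', '.', '.', '.', 8, 8, 4, 4, 4, 3, 8, 6, '.']
-36 ['.', '.', '.', '.', '.', 4, 4, 5, 5, 4, 5, 3, 2, '.']
-24 [12, '.', 11, '.', '.', '.', '.', '.', '.', '.', '.', '.', 7, '.']
-12 [14, 14, 15, 14, 14, 42, 47, 45, 49, 48, 49, 48, 44, '.']
0 [13, 14, 17, 12, 12, 45, 47, 47, 47, 47, 48, 47, 42, '.']
12 ['.', '.', '.', '.', '.', 3, 3, 5, 4, 5, 4, 3, 4, '.']
24 ['.', '.', '.', '.', '.', 3, 3, 5, 4, 5, 3, 4, 2, '.']
36 ['.', '.', '.', '.', '.', 5, 3, 4, 3, 3, 3, 8, 4, '.']
48 ['.', '.', '.', '.', '.', 6, 8, 4, 2, 3, 3, 7, 8, '.']
60 ['.', '.', '.', '.', '.', 75, 87, 92, 90, 91, 91, 86, 74, '.']
72 ['.', '.', '.', '.', '.', 74, 86, 90, 90, 91, 92, 86, 69, '.']
84 ['.', '.', '.', '.', '.', '.', '.', '.', '.', '.', '.', '.', '.', '.']
front y pct [115.74820341 120.17311355 125.27467741] 51
pad [ -0.42837825 -86.36666746  11.79171715] [ -12.88592267 -101.08888325   
[... 471 characters left out ...]
'.', 4, 3, 3, 4, 3, 3, 2, 3, '.']
24 ['.', '.', '.', '.', '.', 3, 3, 2, 3, 2, 5, 3, 3, '.']
36 ['.', '.', '.', '.', '.', 4, 8, 3, 4, 3, 4, 8, 7, '.']
48 ['.', '.', '.', '.', '.', 7, 8, 5, 3, 3, 4, 8, 7, '.']
60 ['.', '.', '.', '.', '.', 3, 87, 90, 90, 89, 91, 84, 73, '.']
72 ['.', '.', '.', '.', '.', 5, 88, 90, 89, 88, 91, 86, 75, '.']
84 ['.', '.', '.', '.', '.', '.', '.', '.', '.', '.', '.', '.', '.', '.']
front y pct [128.70833882 130.67065052 133.39243573] 150
pad [ -0.16343666 -88.56219411  11.2799795 ] [ -12.34547689 -105.89950685    6.04927781] [ 10.07443883 -72.75319357  13.61190026]
tcp [ 0.1899 -0.5157  0.2045] rpy [-3.14  -0.     0.353] shift mm [ 449.5 -168.8  117. ] turn10 -6.44
```

{"fn": "carry_out", "kwargs": {"steps": [[[0,0,-0.05],-1,1],[[0,0,-0.1],-2,1],[[0.04,-0.015,-0.15],-3,1],[[0.09,-0.034,-0.16],-4,1],[[0.14,-0.053,-0.16],-5,1],[[0.19,-0.072,-0.16],-6,1],[[0.24,-0.091,-0.16],-6.44,1],[[0.29,-0.11,-0.16],-6.44,1],[[0.34,-0.13,-0.16],-6.44,1],[[0.4,-0.15,-0.16],-6.44,1]]}}

```text
time: 1.35
tool_pos: [0.5138, -0.2364, 0.3652]
ee_rot: [-3.141, 0.0, 1.476]
wrist_force: [-0.0, -1.1, 0.3]
width: 0.0007
finger_force: 0.0
```

Run:
```python
from h import *
to(wor([0,.160,-.109])+[0,0,-.008],1.476)
to(wor([0,.160,-.109])+[0,0,.15],1.476)
```

```text
tcp [ 0.5138 -0.2364  0.3652] rpy [-3.141  0.     1.476] shift mm [ 38.4  36.2 285.3] turn10 -0.0
tcp [ 0.5138 -0.2364  0.3652] rpy [-3.141  0.     1.476] shift mm [ 38.3  36.1 127.3] turn10 -0.0
```

{"fn": "carry_out", "kwargs": {"steps": [[[0.038,0.036,0.03],0,1],[[0.038,0.036,0.08],0,1],[[0.038,0.036,0.13],0,1],[[0.038,0.036,0.18],0,1],[[0.038,0.036,0.23],0,1],[[0.038,0.036,0.26],0,1],[[0.038,0.036,0.285],0,1],[[0.038,0.036,0.285],0,1]]}}

```text
time: 2.35
tool_pos: [0.5503, -0.2022, 0.0772]
ee_rot: [-3.135, -0.002, 1.477]
wrist_force: [-0.2, 0.7, -0.5]
width: 0.0004
finger_force: 0.0
```

Run:
```python
from h import *
to(wor([0,.160,-.109])+[0,0,-.008],1.476)
snap('side','s1')
cv2.imwrite('pics/s1c.png',cv2.resize(cv2.imread('pics/s1.png')[70:270,190:360],None,fx=2.9,fy=2.9,interpolation=cv2.INTER_CUBIC))
```

```text
tcp [ 0.5503 -0.2022  0.0772] rpy [-3.135e+00 -2.000e-03  1.477e+00] shift mm [ 0.7  3.  -2.7] turn10 0.0
```

View pics/s1c.png

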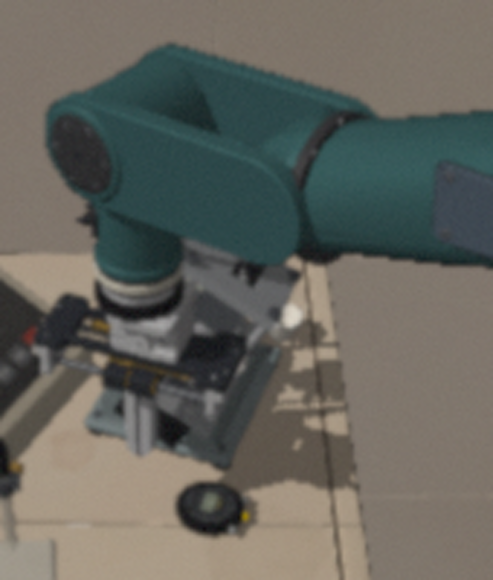

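The picture shows the closed fingers in front of the drawer plate (about (140,430)), with the gripper's body lengthwise along the tester's x and clear of the deck. I'll push now.

{"fn": "carry_out", "kwargs": {"steps": [[[-0.008,0,0],0,1],[[-0.015,0,0],0,1],[[-0.022,0,0],0,1],[[-0.029,0,0],0,1],[[-0.036,0,0],0,1],[[-0.043,0,0],0,1],[[-0.05,0,0],0,1],[[-0.055,0,0],0,1],[[-0.058,0,0],0,1],[[-0.06,0,0],0,1]]}}

```text
time: 3.65
tool_pos: [0.5467, -0.2633, 0.0803]
ee_rot: [-3.142, 0.0, 1.477]
wrist_force: [1.9, 4.0, 2.9]
width: 0.0004
finger_force: 1.9
```

{"fn": "carry_out", "kwargs": {"steps": [[[-0.001,0,0],0,1],[[-0.002,0,0],0,1],[[-0.003,0,0],0,1],[[-0.003,0,0],0,1]]}}

```text
time: 4.15
tool_pos: [0.5464, -0.266, 0.0803]
ee_rot: [-3.141, 0.0, 1.477]
wrist_force: [2.5, 3.4, 1.4]
width: 0.0003
finger_force: 1.5
```

{"fn": "carry_out", "kwargs": {"steps": [[[-0.001,0,0],0,1],[[-0.002,0,0],0,1],[[-0.003,0,0],0,1],[[-0.003,0,0],0,1]]}}

```text
time: 4.65
tool_pos: [0.5462, -0.269, 0.0803]
ee_rot: [-3.142, 0.0, 1.477]
wrist_force: [2.5, 3.4, 1.0]
width: 0.0004
finger_force: 1.8
```

{"fn": "carry_out", "kwargs": {"steps": [[[-0.001,0,0],0,1],[[-0.002,0,0],0,1],[[-0.002,0,0],0,1]]}}

```text
time: 5.03
tool_pos: [0.5461, -0.2697, 0.0804]
ee_rot: [-3.141, -0.002, 1.477]
wrist_force: [2.9, 6.5, 1.5]
width: 0.0004
finger_force: 3.3
```

{"fn": "carry_out", "kwargs": {"steps": [[[-0.001,0,0],0,1],[[-0.002,0,0],0,1],[[-0.002,0,0],0,1]]}}

```text
time: 5.4
tool_pos: [0.5461, -0.2697, 0.0804]
ee_rot: [-3.141, -0.006, 1.478]
wrist_force: [2.2, 9.7, 3.1]
width: 0.0007
finger_force: 5.4
```

The drawer is solid against its end stop. I'll back off, rise, and check the catch.

{"fn": "carry_out", "kwargs": {"steps": [[[0.01,0,0],0,1],[[0.02,0,0],0,1],[[0.04,0,0],0,1],[[0.06,0,0],0,1],[[0.06,0,-0.06],0,1],[[0.06,0,-0.12],0,1],[[0.06,0,-0.18],0,1],[[0.06,0,-0.24],0,1],[[0.03,-0.04,-0.29],0,-0.6],[[0.0,-0.08,-0.29],0,-1]]}}

```text
time: 6.65
tool_pos: [0.4667, -0.265, 0.375]
ee_rot: [3.135, 0.005, 1.48]
wrist_force: [-0.2, -1.0, -0.0]
width: 0.0175
finger_force: 0.0
```

Run:
```python
from h import *
for f in ('side','top'):
    X=cloud(robot.snapshot(f)).reshape(-1,3);X=X[~np.isnan(X[:,0])];L=loc(X)*1000
    m=(abs(L[:,2]+109)<14)&(abs(L[:,0])<30)&(L[:,1]>70)&(L[:,1]<160)
    print(f,m.sum(),np.percentile(L[m,1],[5,50,95]))
to(HANDLE+[-.004,0,.10],PSI)
```

```text
side 145 [91.3243968  94.32724727 96.61685047]Traceback (most recent call last):
  File "<stdin>", line 5, in <module>
    return _quantile_unchecked(
        a, q, axis, out, overwrite_input, method, keepdims, weights)
    return _ureduce(a,
                    func=_quantile_ureduce_func,
    ...<5 lines>...
                    overwrite_input=overwrite_input,
                    method=method)
    r = func(a, **kwargs)
    result = _quantile(arr,
                       quantiles=q,
    ...<2 lines>...
                       out=out,
                       weights=wgt)
    slices_having_nans = np.isnan(arr[-1, ...])
                                  ~~~^^^^^^^^^
IndexError: index -1 is out of bounds for axis 0 with size 0
```

Run:
```python
from h import *
print(F[:,2])
to(HANDLE+[-.005,0,-.010]+.14*F[:,2],PSI)
```

```text
[-0.4419463   0.04211166  0.8960525 ]
tcp [ 0.4636 -0.2667  0.3738] rpy [3.138 0.004 1.472] shift mm [-87.2 -47.3  42.6] turn10 8.98
```

{"fn": "carry_out", "kwargs": {"steps": [[[-0.02,-0.047,0],1,-1],[[-0.05,-0.047,0],2,-1],[[-0.087,-0.047,0],3,-1],[[-0.087,-0.047,0],4,-1],[[-0.087,-0.047,0],5,-1],[[-0.087,-0.047,0],6,-1],[[-0.087,-0.047,0],7,-1],[[-0.087,-0.047,0],8,-1],[[-0.087,-0.047,0.02],9,-1],[[-0.087,-0.047,0.042],9,-1]]}}

```text
time: 8.0
tool_pos: [0.4122, -0.3465, 0.3276]
ee_rot: [-3.142, -0.0, -0.094]
wrist_force: [-0.0, -0.8, -0.6]
width: 0.0939
finger_force: 0.0
```

{"fn": "carry_out", "kwargs": {"steps": [[[0,0,0],0,-1],[[0,0,0],0,-1]]}}

```text
time: 8.25
tool_pos: [0.4117, -0.3471, 0.329]
ee_rot: [3.141, -0.0, -0.093]
wrist_force: [0.7, -0.3, 0.9]
width: 0.0941
finger_force: 0.0
```

Run:
```python
from h import *
print(robot.get_obs()['width'])
to(HANDLE+[-.005,0,-.010],PSI)
to(HANDLE+[-.005,0,-.010]+.05*F[:,2],PSI)
```

```text
0.0940995700335698
tcp [ 0.4117 -0.3471  0.329 ] rpy [ 3.141 -0.    -0.093] shift mm [ 58.7   2.4 123. ] turn10 0.01
tcp [ 0.4117 -0.3471  0.329 ] rpy [ 3.141 -0.    -0.093] shift mm [36.5  2.4 78.2] turn10 0.01
```

{"fn": "carry_out", "kwargs": {"steps": [[[0.009,0.0006,0.02],0,-1],[[0.018,0.0012,0.04],0,-1],[[0.027,0.0018,0.06],0,-1],[[0.0365,0.0024,0.078],0,-1],[[0.0365,0.0024,0.078],0,-1]]}}

```text
time: 8.88
tool_pos: [0.4475, -0.3529, 0.2489]
ee_rot: [-3.14, 0.002, -0.093]
wrist_force: [-0.7, -0.1, -1.0]
width: 0.0937
finger_force: 0.0
```

Run:
```python
from h import *
to(HANDLE+[-.005,0,-.010],PSI)
snap('side','s2');snap('top','t2')
a=cv2.resize(cv2.imread('pics/s2.png')[70:250,200:330],(433,600),interpolation=cv2.INTER_CUBIC)
b=cv2.resize(cv2.imread('pics/t2.png')[150:250,270:360],(360,400),interpolation=cv2.INTER_CUBIC)
c=np.zeros((600,793,3),np.uint8);c[:,:433]=a;c[:400,433:]=b
cv2.imwrite('pics/c2.png',c)
```

```text
tcp [ 0.4475 -0.3529  0.2489] rpy [-3.14e+00  2.00e-03 -9.30e-02] shift mm [22.7  0.1 42.8] turn10 0.01
```

View pics/c2.png

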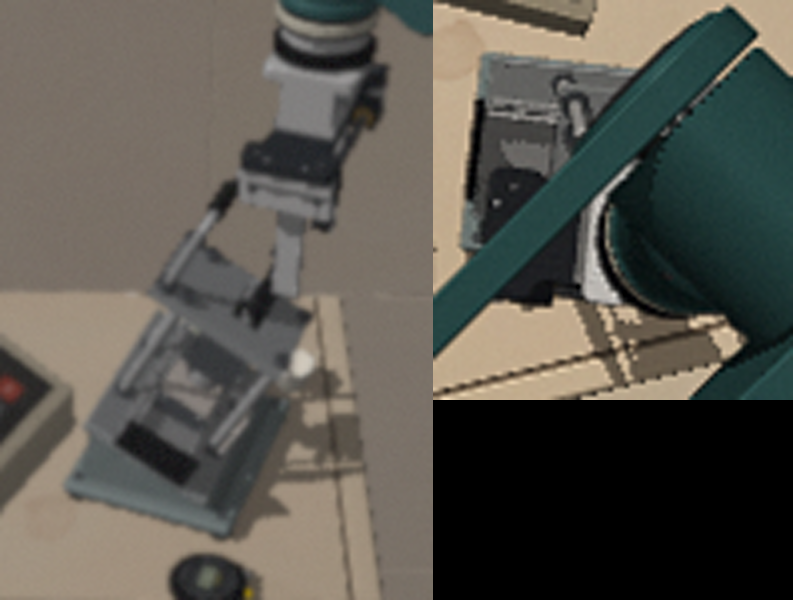

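The left view shows the fingers (288,260) straddling the bar's ends from the operator's side, with the body below right of the hoop sleeve (230,195) and clear. I'll go down along the axis and grip.

{"fn": "carry_out", "kwargs": {"steps": [[[0.005,0,0.01],0,-1],[[0.01,0,0.02],0,-1],[[0.015,0,0.03],0,-1],[[0.021,0,0.041],0,-1],[[0.021,0,0.041],0,-1]]}}

```text
time: 9.6
tool_pos: [0.4681, -0.3548, 0.2075]
ee_rot: [-3.14, 0.003, -0.094]
wrist_force: [0.5, 0.5, 0.3]
width: 0.0938
finger_force: 0.0
```

{"fn": "carry_out", "kwargs": {"steps": [[[0,0,0],0,-0.6],[[0,0,0],0,-0.5],[[0,0,0],0,0],[[0,0,0],0,0],[[0,0,0],0,0]]}}

```text
time: 10.22
tool_pos: [0.4684, -0.3558, 0.21]
ee_rot: [3.14, -0.001, -0.094]
wrist_force: [0.3, -1.7, 1.7]
width: 0.0757
finger_force: 30.0
```

Run:
```python
from h import *
to(HANDLE+[-.005,0,-.010],PSI)
snap('side','s3')
cv2.imwrite('pics/s3c.png',cv2.resize(cv2.imread('pics/s3.png')[110:230,210:310],(500,600),interpolation=cv2.INTER_CUBIC))
```

```text
tcp [ 0.4684 -0.3558  0.21  ] rpy [ 3.14e+00 -1.00e-03 -9.40e-02] shift mm [ 1.5 -1.   4. ] turn10 0.0
```

View pics/s3c.png

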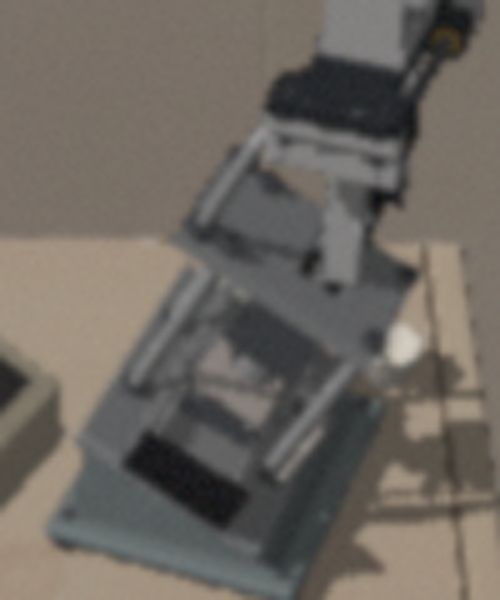

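The fingers hold the bar (opening 75.7 mm, matching the 76 mm bar), tip at (345,275). Next I draw along the axis.

{"fn": "carry_out", "kwargs": {"steps": [[[-0.0018,0,-0.0036],0,0],[[-0.0036,0,-0.0072],0,0],[[-0.0053,0,-0.0108],0,0],[[-0.0071,0,-0.0143],0,0],[[-0.0089,0,-0.0179],0,0],[[-0.0107,0,-0.0215],0,0],[[-0.0124,0,-0.0251],0,0],[[-0.0142,0,-0.0287],0,0],[[-0.0155,0,-0.0314],0,0],[[-0.0155,0,-0.0314],0,0]]}}

```text
time: 11.52
tool_pos: [0.4537, -0.3544, 0.2397]
ee_rot: [3.141, -0.001, -0.094]
wrist_force: [5.6, -5.5, -6.5]
width: 0.0755
finger_force: 30.0
```

```bash
cat >> h.py <<'E'
def st(p0=np.array([.4684,-.3558,.21])):
    o=robot.get_obs();d=F.T@(o['tool_pos']-p0)*1000;f=F.T@o['wrist_force']
    print('draw mm',d.round(1),'force deck',f.round(1),'w',o['width'],o['finger_force'])
E
python3 - <<'E'
from h import *
st()
E
```

```text
draw mm [-0.1 -0.  33.1] force deck [ 2.6 -4.9 -8.6] w 0.07549989961325967 29.998038411140442
```

{"fn": "carry_out", "kwargs": {"steps": [[[-0.0009,0,-0.0018],0,0],[[-0.0018,0,-0.0036],0,0],[[-0.0027,0,-0.0054],0,0],[[-0.0036,0,-0.0072],0,0],[[-0.0044,0,-0.009],0,0],[[-0.0044,0,-0.009],0,0]]}}

```text
time: 12.28
tool_pos: [0.4499, -0.354, 0.2474]
ee_rot: [-3.142, -0.001, -0.094]
wrist_force: [7.2, -5.1, -8.1]
width: 0.0755
finger_force: 30.0
```

```bash
python3 -c "from h import *;st()"
```

```text
draw mm [-0.1  0.  41.8] force deck [  3.3  -4.4 -10.6] w 0.07549442882322667 29.9972140789032
```

{"fn": "carry_out", "kwargs": {"steps": [[[-0.0009,0,-0.0018],0,0],[[-0.0013,0,-0.0027],0,0],[[-0.0013,0,-0.0027],0,0]]}}

```text
time: 12.65
tool_pos: [0.4487, -0.3539, 0.2498]
ee_rot: [-3.141, -0.001, -0.094]
wrist_force: [7.4, -5.3, -10.3]
width: 0.0758
finger_force: 30.0
```

```bash
python3 -c "from h import *;st()"
```

```text
draw mm [-0.1  0.  44.4] force deck [  2.5  -4.6 -12.7] w 0.0757588350610581 29.996923506259918
```

{"fn": "carry_out", "kwargs": {"steps": [[[-0.0009,0,-0.0018],0,0],[[-0.0013,0,-0.0027],0,0],[[-0.0013,0,-0.0027],0,0]]}}

```text
time: 13.02
tool_pos: [0.4474, -0.3538, 0.2524]
ee_rot: [-3.141, -0.001, -0.094]
wrist_force: [7.6, -4.6, -10.6]
width: 0.0756
finger_force: 30.0
```

```bash
python3 -c "from h import *;st()"
```

```text
draw mm [-0.1 -0.  47.3] force deck [  2.5  -3.9 -13. ] w 0.07556082507880514 29.99692529439926
```

{"fn": "carry_out", "kwargs": {"steps": [[[-0.0005,0,-0.0009],0,0],[[-0.0009,0,-0.0018],0,0],[[-0.0009,0,-0.0018],0,0]]}}

```text
time: 13.4
tool_pos: [0.4465, -0.3537, 0.2543]
ee_rot: [-3.141, -0.001, -0.094]
wrist_force: [8.5, -5.0, -10.6]
width: 0.076
finger_force: 30.0
```

```bash
python3 -c "from h import *;st()"
```

```text
draw mm [-0.1 -0.  49.5] force deck [  3.3  -4.1 -13.5] w 0.07604560032428895 29.997040629386902
```

{"fn": "carry_out", "kwargs": {"steps": [[[-0.0005,0,-0.0009],0,0],[[-0.0009,0,-0.0018],0,0],[[-0.0009,0,-0.0018],0,0]]}}

```text
time: 13.78
tool_pos: [0.4456, -0.3537, 0.256]
ee_rot: [-3.141, -0.001, -0.094]
wrist_force: [7.8, -5.0, -10.4]
width: 0.0758
finger_force: 30.0
```

```bash
python3 -c "from h import *;st()"
```

```text
draw mm [-0.1 -0.  51.4] force deck [  2.7  -4.3 -13. ] w 0.07580797144233808 29.9968358874321
```

{"fn": "carry_out", "kwargs": {"steps": [[[-0.0005,0,-0.0009],0,0],[[-0.0009,0,-0.0018],0,0],[[-0.0009,0,-0.0018],0,0]]}}

```text
time: 14.15
tool_pos: [0.4449, -0.3536, 0.2574]
ee_rot: [-3.141, -0.001, -0.093]
wrist_force: [9.4, -5.4, -10.6]
width: 0.0759
finger_force: 30.0
```

```bash
python3 -c "from h import *;st()"
```

```text
draw mm [-0.1 -0.  52.9] force deck [  4.1  -4.5 -13.9] w 0.07588117142380371 29.996373653411865
```

{"fn": "carry_out", "kwargs": {"steps": [[[-0.0005,0,-0.0009],0,0],[[-0.0009,0,-0.0018],0,0],[[-0.0009,0,-0.0018],0,0]]}}

```text
time: 14.52
tool_pos: [0.4446, -0.3536, 0.2581]
ee_rot: [-3.141, -0.002, -0.093]
wrist_force: [10.3, -5.3, -14.1]
width: 0.0758
finger_force: 30.0
```

```bash
python3 -c "from h import *;st()"
```

```text
draw mm [-0.1 -0.1 53.7] force deck [  3.4  -4.3 -17.4] w 0.07583435496918932 29.99640941619873
```

{"fn": "carry_out", "kwargs": {"steps": [[[-0.0005,0,-0.0009],0,0],[[-0.0009,0,-0.0018],0,0],[[-0.0009,0,-0.0018],0,0]]}}

```text
time: 14.9
tool_pos: [0.4442, -0.3535, 0.2588]
ee_rot: [-3.14, -0.002, -0.093]
wrist_force: [12.6, -7.5, -18.4]
width: 0.0757
finger_force: 30.0
```

```bash
python3 -c "from h import *;st()"
```

```text
draw mm [-0.1 -0.  54.5] force deck [  3.7  -6.2 -22.4] w 0.0757312272801095 29.995096027851105
```

The load is climbing at about 5 N/mm past roughly 53 mm, which is the buffer. I'll ease back and see whether the sear takes the load.

{"fn": "carry_out", "kwargs": {"steps": [[[0.0009,0,0.0018],0,0],[[0.0018,0,0.0036],0,0],[[0.0027,0,0.0054],0,0],[[0.0036,0,0.0072],0,0],[[0.0044,0,0.009],0,0],[[0.0044,0,0.009],0,0]]}}

```text
time: 15.65
tool_pos: [0.4472, -0.3538, 0.2528]
ee_rot: [-3.141, -0.001, -0.093]
wrist_force: [8.0, -4.8, -8.8]
width: 0.076
finger_force: 30.0
```

```bash
python3 -c "from h import *;st()"
```

```text
draw mm [-0.1 -0.  47.8] force deck [  3.7  -4.  -11.7] w 0.07599000641715362 29.9971541762352
```

{"fn": "carry_out", "kwargs": {"steps": [[[0.0009,0,0.0018],0,0],[[0.0013,0,0.0027],0,0],[[0.0013,0,0.0027],0,0]]}}

```text
time: 16.02
tool_pos: [0.4473, -0.3538, 0.2526]
ee_rot: [3.141, -0.001, -0.094]
wrist_force: [3.3, -4.4, -1.7]
width: 0.0757
finger_force: 30.0
```

```bash
python3 -c "from h import *;st()"
```

```text
draw mm [-0.1 -0.  47.5] force deck [ 2.5 -4.1 -3.1] w 0.0756684017238032 29.99901384115219
```

The sear holds at 47.5 mm. I'll release the bar and retreat along the axis.

{"fn": "carry_out", "kwargs": {"steps": [[[0.0004,0,0.0007],0,0],[[0.0004,0,0.0007],0,-0.9],[[0.0004,0,0.0007],0,-1],[[0.0004,0,0.0007],0,-1],[[0.0004,0,0.0007],0,-1]]}}

```text
time: 16.65
tool_pos: [0.4473, -0.3531, 0.2518]
ee_rot: [-3.141, 0.0, -0.094]
wrist_force: [0.3, -0.2, -0.0]
width: 0.0937
finger_force: 0.0
```

{"fn": "carry_out", "kwargs": {"steps": [[[-0.007,0,-0.014],0,-1],[[-0.014,0,-0.03],0,-1],[[-0.03,0,-0.06],0,-1],[[-0.05,0,-0.1],0,1],[[-0.07,0,-0.13],0,1],[[-0.07,0,-0.13],-1,1],[[-0.07,0,-0.13],-2,1],[[-0.07,0,-0.13],-3,1],[[-0.07,0,-0.13],-4,1],[[-0.07,0,-0.13],-5,1]]}}

```text
time: 17.9
tool_pos: [0.3773, -0.3468, 0.3838]
ee_rot: [3.139, 0.0, 0.784]
wrist_force: [0.4, 0.6, -0.2]
width: 0.0275
finger_force: 0.0
```

{"fn": "carry_out", "kwargs": {"steps": [[[0,0,0],-1,1],[[0,0,0],-2,1],[[0,0,0],-3,1],[[0,0,0],-4,1],[[0,0,0],-4,1]]}}

```text
time: 18.52
tool_pos: [0.3774, -0.3468, 0.3835]
ee_rot: [3.14, 0.002, 1.474]
wrist_force: [-0.1, -0.7, -1.0]
width: 0.0007
finger_force: 0.0
```

Run:
```python
from h import *
for f in ('side','top'):
    X=cloud(robot.snapshot(f)).reshape(-1,3);X=X[~np.isnan(X[:,0])];L=loc(X)*1000
    m=(abs(L[:,0])<12)&(abs(L[:,1])<38)&(L[:,2]>30)&(L[:,2]<110)
    if m.any(): print(f,m.sum(),np.percentile(L[m,2],[5,50,95]))
    m=(abs(L[:,0])<12)&(L[:,1]<-75)&(L[:,1]>-105)&(L[:,2]>0)&(L[:,2]<25)
    if m.any(): print(f,m.sum(),L[m].mean(0))
print('pad',wor([0,-.087,.0115]))
# TCP 9 mm to -x of pad middle: +x edge of tips touches near middle
T=wor([0,-.087,.0115])+[-.010,0.001,.0]
to(T+.03*F[:,2],1.476); to(T,1.476); to([T[0]-.04,T[1],.36],1.476)
```

```text
side 164 [37.29592409 90.81444839 94.67764374]
side 21 [  4.99826568 -87.84616043  11.37259015]
top 173 [44.74348764 91.21126369 94.24011275]
pad [ 0.47669122 -0.44255522  0.19583882]
tcp [ 0.3775 -0.3468  0.383 ] rpy [3.140e+00 1.000e-03 1.474e+00] shift mm [-85.5  84.4 160.5] turn10 -0.01
tcp [ 0.3775 -0.3468  0.383 ] rpy [3.140e+00 1.000e-03 1.474e+00] shift mm [-85.4  97.7 187.4] turn10 -0.01
tcp [ 0.3775 -0.3468  0.383 ] rpy [3.140e+00 1.000e-03 1.474e+00] shift mm [-89.5  58.1  23.2] turn10 -0.01
```

{"fn": "carry_out", "kwargs": {"steps": [[[-0.043,0.02,0],0,1],[[-0.085,0.05,0.02],0,1],[[-0.085,0.066,0.06],0,1],[[-0.085,0.075,0.11],0,1],[[-0.085,0.084,0.15],0,1],[[-0.085,0.086,0.165],0,1],[[-0.085,0.09,0.173],0,1],[[-0.085,0.09,0.173],0,1]]}}

```text
time: 19.62
tool_pos: [0.4597, -0.4404, 0.2103]
ee_rot: [3.14, 0.002, 1.476]
wrist_force: [-1.1, 0.7, -0.0]
width: 0.0002
finger_force: 0.0
```

Run:
```python
from h import *
T=wor([0,-.087,.0115])+[-.010,0.001,.0]
to(T,1.476); to(T-.0145*F[:,2],1.476)
snap('side','s4')
cv2.imwrite('pics/s4c.png',cv2.resize(cv2.imread('pics/s4.png')[90:220,230:340],(500,590),interpolation=cv2.INTER_CUBIC))
```

```text
tcp [ 0.4597 -0.4404  0.2103] rpy [3.140e+00 2.000e-03 1.476e+00] shift mm [-0.5  7.  14.5] turn10 0.0
tcp [ 0.4597 -0.4404  0.2103] rpy [3.140e+00 2.000e-03 1.476e+00] shift mm [-0.5 13.4 27.5] turn10 0.0
```

View pics/s4c.png

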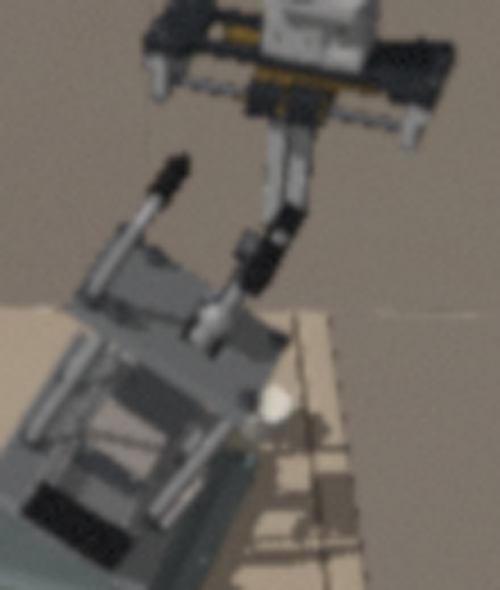

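The handle stands cocked around (270,250), and the finger pair (285,170) is behind it on the far right, over the pad. I'll press along -z of the deck.

{"fn": "carry_out", "kwargs": {"steps": [[[0,0.002,0.004],0,1],[[0,0.004,0.008],0,1],[[0,0.006,0.012],0,1],[[0,0.008,0.016],0,1],[[0,0.009,0.019],0,1],[[0,0.009,0.019],0,1]]}}

```text
time: 20.42
tool_pos: [0.4682, -0.4411, 0.1909]
ee_rot: [3.141, 0.001, 1.477]
wrist_force: [-1.8, -0.1, 4.1]
width: 0.0005
finger_force: 2.2
```

{"fn": "carry_out", "kwargs": {"steps": [[[0,0.0015,0.003],0,1],[[0,0.003,0.006],0,1],[[0,0.004,0.0085],0,1],[[0,0.004,0.0085],0,1]]}}

```text
time: 20.92
tool_pos: [0.4725, -0.4417, 0.1811]
ee_rot: [3.141, 0.001, 1.477]
wrist_force: [-1.3, -3.0, 2.6]
width: 0.0008
finger_force: 1.4
```

```bash
cat > chk.py <<'E'
from h import *
X=cloud(robot.snapshot('side')).reshape(-1,3);X=X[~np.isnan(X[:,0])];L=loc(X)*1000
m=(abs(L[:,0])<12)&(abs(L[:,1])<38)&(L[:,2]>15)&(L[:,2]<110)
print('handle top',m.sum(),np.percentile(L[m,2],[5,50,95]))
m=(abs(L[:,2]+109)<14)&(abs(L[:,0])<30)&(L[:,1]>70)&(L[:,1]<160)
print('drawer',m.sum(),np.percentile(L[m,1],[5,50,95]))
E
python3 chk.py
```

```text
handle top 136 [35.69465282 50.77343465 53.60562423]
drawer 147 [91.63400159 94.19657909 96.57589035]
```

{"fn": "carry_out", "kwargs": {"steps": [[[0,0.0005,0.001],0,1],[[0,0.0005,0.001],0,1]]}}

```text
time: 21.22
tool_pos: [0.4728, -0.4414, 0.1804]
ee_rot: [3.141, 0.0, 1.477]
wrist_force: [-0.2, -1.9, 2.5]
width: 0.0008
finger_force: 1.5
```

```bash
python3 chk.py
python3 - <<'E'
from h import *
X=cloud(dict(np.load('pics/s0.npz'))).reshape(-1,3);X=X[~np.isnan(X[:,0])];L=loc(X)*1000
m=(abs(L[:,0])<12)&(abs(L[:,1])<38)&(L[:,2]>15)&(L[:,2]<110)
print('rest',np.percentile(L[m,2],[5,50,95]))
E
```

```text
handle top 123 [29.66656061 42.93289647 45.47508232]
drawer 143 [91.58301261 94.31223439 97.36057641]
rest [29.51553851 44.01554791 47.2824908 ]
```

The striker fired and settled at rest. Now I lift off and go to the drawer again.

{"fn": "carry_out", "kwargs": {"steps": [[[0,-0.006,-0.012],0,1],[[0,-0.018,-0.036],0,1],[[0,-0.035,-0.08],0,1],[[0,-0.05,-0.13],0,1],[[0,-0.05,-0.18],0,1],[[0.05,-0.03,-0.19],0,1],[[0.1,0,-0.19],0,1],[[0.15,0.03,-0.19],0,1],[[0.2,0.06,-0.19],0,1],[[0.24,0.09,-0.19],0,1]]}}

```text
time: 22.52
tool_pos: [0.5852, -0.2076, 0.3707]
ee_rot: [-3.141, -0.002, 1.479]
wrist_force: [0.5, -1.0, -0.6]
width: 0.0007
finger_force: 0.0
```

{"fn": "carry_out", "kwargs": {"steps": [[[0,0,0],0,1],[[0,0,0],0,1]]}}

```text
time: 22.78
tool_pos: [0.5844, -0.2104, 0.3702]
ee_rot: [-3.14, -0.001, 1.477]
wrist_force: [-0.1, 0.3, 0.7]
width: 0.0004
finger_force: 0.0
```

```bash
python3 - <<'E'
from h import *
to([.5495,-.2022,.080],1.476)
E
python3 chk.py
```

```text
tcp [ 0.5844 -0.2104  0.3702] rpy [-3.140e+00 -1.000e-03  1.477e+00] shift mm [  4.7 -35.1 290.2] turn10 0.01
handle top 128 [30.08613418 42.78560046 45.62027644]
drawer 146 [91.69832278 94.45581975 96.80365576]
```

{"fn": "carry_out", "kwargs": {"steps": [[[0.004,-0.035,0.03],0,1],[[0.004,-0.035,0.08],0,1],[[0.004,-0.035,0.13],0,1],[[0.004,-0.035,0.18],0,1],[[0.004,-0.035,0.23],0,1],[[0.004,-0.035,0.27],0,1],[[0.004,-0.035,0.29],0,1],[[0.004,-0.035,0.29],0,1]]}}

```text
time: 23.82
tool_pos: [0.5481, -0.204, 0.0784]
ee_rot: [-3.137, -0.002, 1.474]
wrist_force: [-0.5, 0.8, 0.6]
width: 0.0008
finger_force: 0.0
```

{"fn": "carry_out", "kwargs": {"steps": [[[-0.01,0,0],0,1],[[-0.02,0,0],0,1],[[-0.03,0,0],0,1],[[-0.04,0,0],0,1],[[-0.048,0,0],0,1],[[-0.055,0,0],0,1],[[-0.06,0,0],0,1],[[-0.064,0,0],0,1],[[-0.067,0,0],0,1],[[-0.067,0,0],0,1]]}}

```text
time: 25.08
tool_pos: [0.5442, -0.2694, 0.0803]
ee_rot: [-3.141, -0.001, 1.477]
wrist_force: [-0.1, 2.7, 1.4]
width: 0.0004
finger_force: 1.9
```

{"fn": "carry_out", "kwargs": {"steps": [[[-0.001,0,0],0,1],[[-0.002,0,0],0,1],[[-0.003,0,0],0,1],[[-0.004,0,0],0,1],[[-0.004,0,0],0,1]]}}

```text
time: 25.7
tool_pos: [0.5442, -0.2695, 0.0804]
ee_rot: [-3.141, -0.008, 1.479]
wrist_force: [-0.3, 12.5, 3.6]
width: 0.0004
finger_force: 6.3
```

{"fn": "carry_out", "kwargs": {"steps": [[[0.02,0,0],0,1],[[0.05,0,0],0,1],[[0.09,0,0],0,1],[[0.1,0,0],0,1],[[0.1,0,-0.05],0,1],[[0.1,0,-0.1],0,1],[[0.1,0,-0.15],0,1],[[0.1,0,-0.2],0,1],[[0.14,-0.03,-0.25],0,1],[[0.18,-0.06,-0.27],0,1]]}}

```text
time: 26.95
tool_pos: [0.5012, -0.0903, 0.3528]
ee_rot: [3.138, 0.003, 1.473]
wrist_force: [0.6, 0.8, -0.1]
width: 0.0001
finger_force: 0.0
```

{"fn": "carry_out", "kwargs": {"steps": [[[0.05,0,0],0,1],[[0.1,-0.02,0],0,1],[[0.15,-0.04,0],0,1],[[0.15,-0.04,0],0,1],[[0.15,-0.04,0],0,1],[[0.15,-0.04,0],0,1],[[0.15,-0.04,0],0,1]]}}

```text
time: 27.82
tool_pos: [0.4756, 0.0626, 0.3501]
ee_rot: [-3.141, 0.0, 1.474]
wrist_force: [1.0, 0.8, -0.2]
width: 0.0002
finger_force: 0.0
```

```bash
python3 chk.py
python3 - <<'E'
from h import *
snap('side','s5');snap('top','t5')
c=np.zeros((600,800,3),np.uint8)
c[:,:400]=cv2.resize(cv2.imread('pics/s5.png')[110:260,215:315],(400,600),interpolation=cv2.INTER_CUBIC)
c[:300,400:]=cv2.resize(cv2.imread('pics/t5.png')[150:240,250:370],(400,300),interpolation=cv2.INTER_CUBIC)
c[300:,400:]=cv2.resize(cv2.imread('pics/t5.png'),(400,300))
cv2.imwrite('pics/c5.png',c)
E
```

```text
handle top 132 [28.47404273 42.68108058 45.72110214]
drawer 119 [ 70.63076557  96.26811208 132.31529218]
```

View pics/c5.png

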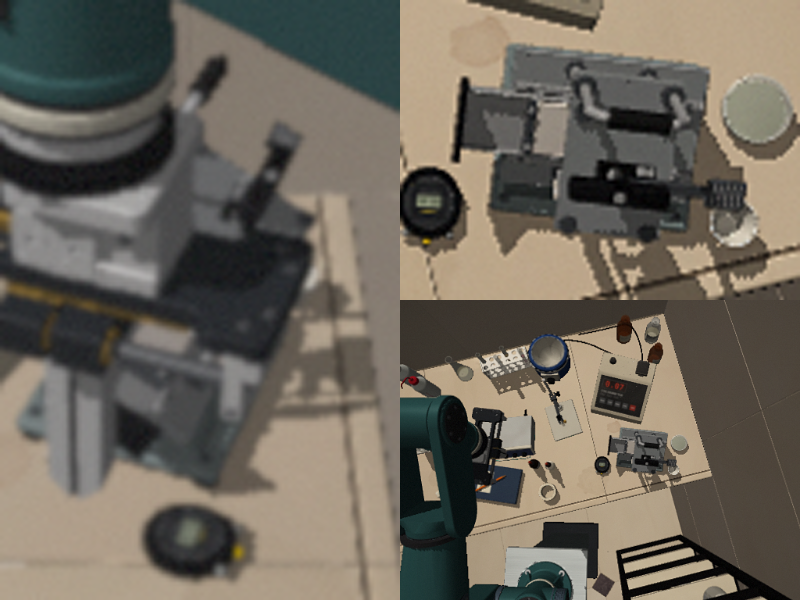

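The drawer is fully out: its front plate is at (460,120), where it was at the start. The bottles, stopwatch, dish and crucible haven't moved, and the striker is at rest. Handing the job in.

```bash
python3 -c "
from bench import robot
print(robot.close_job())"
```

```text
the job is handed in; nothing more can be done
None
```

I made the shot in the order asked and handed the job in at about 28 s: drawer latched, striker cocked at 47.5 mm and fired, drawer sprung fully out, and none of the surrounding things visibly moved. I did not read the drag pointer itself.

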